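# Index the carving turntable and put its brake on

## Task

Set the carving turntable for the next cut: push its lever round, without gripping it, until the pointer stands at the one long mark of the scale. Then, leaving the lever there, push the brake toggle beside the turntable all the way over, away from the robot. The clay pot must stay standing in the middle of the wheel, and everything else on the table stays where it is.

Things in the scene. Friction and masses are not known exactly. Their poses are not given: they have to be found in the camera images.
- turntable: The fixed foot of the turntable, a dark steel disc 170 mm across with a column; it carries the aluminium wheel, 200 mm across, top face 60 mm above the table. Origin: on the vertical turning axis, at table level. Its x axis points roughly away from the robot (within 0.15 rad), y to the left.
- ring (a joint): Angle of the wheel and lever, rad, counter-clockwise from above positive, limits -1.2 and 1.15. At 0 the lever points along the turntable's -x (at the robot); it starts negative, to the left of there (+y), 0.45 to 1.65 rad short of the long mark, which lies in the positive direction. Dry friction, about 2.5 N at the paddle; it stays where it is left.
- pointer_tip (a point): Tip of the small dark pointer at the outer end of the lever, 176 mm from the turning axis, 30 mm above the table, just over the scale. It is in line with the paddle and the axis.
- long_mark (a point): The point of the one long mark where the pointer tip must stand, 176 mm from the turning axis. The scale is a fixed aluminium arc, 165 to 205 mm from the axis, top 26 mm above the table, with black radial marks every 10 degrees: one long (32 mm, 5 mm wide), the others short (9 mm).
- brake (a joint): Angle of the brake toggle, rad: 0 = leaning towards the robot (off, as it starts), 1.0 = all the way over, away from the robot (on). It stays where it is left; about 1 N moves it.
- brake_tip (a point): Centre of the black ball (26 mm across) on the brake toggle, a 10 mm rod; ball centre 60 mm from the pivot. At 0 the ball is 29 mm nearer the robot than the pivot and 75 mm above the table; it swings in the x-z plane of the brake block over the top (82 mm) to 29 mm beyond the pivot.
- pot: Loose terracotta pot, 68 mm across, 65 mm tall, standing near the middle of the wheel (within 8 mm of the axis), top 125 mm above the table; it turns with the wheel. Origin: centre of its underside.
- cup: Loose white cup, 64 mm across, 70 mm tall, to the left of and beyond the turntable. Origin: centre of its underside.
- block: Loose wooden block, 90 x 50 x 30 mm, to the right of and before the turntable. Origin: centre of its underside.
- jar: Loose jar, 64 mm across, 100 mm tall, far left. Origin: centre of its underside.
- brush: Loose brush lying on the table at the left.
- knife: Loose spatula lying on the table at the right.
- rosette: Loose round plaster rosette, 100 mm across, 24 mm high, lying at the right.
- paddle (a point): Top edge, mid-length, of the paddle: the upright flat steel plate at the end of the bar (lever) that stands out from the wheel's rim. 142 mm from the turning axis, 100 mm above the table. The plate is 36 mm long along the lever (124 to 160 mm from the axis), 14 mm thick, 48 to 100 mm above the table. Clear for 60 mm on its left. Pressing both side faces at once is gripping.
- brake_base: Grey block of the brake, 70 x 50 x 25 mm, fixed at the right of the wheel. Origin: centre of its underside, at x = 30, y = -165 mm in the turntable's frame; same axes as the turntable. The toggle's pivot is on its middle, 22 mm above the table.
Mind the look-alikes: they are no part of the job. Leave any purple look-alike of the brake_base alone. There is more than one size of the pot; the one meant has the size given above.

How it is judged:
By the outcome, as a careful person would: the job done as asked, in the order asked, and still so for the second after the job is handed in, with the robot touching nothing.
It also fails if it takes over 59 s, if anything falls off the work surface, if the arm or the gripper's body presses on something with over 40 N, if the wrist force passes 120 N, or if a joint passes its speed limit or range.

## Robot

A 6-joint arm with a two-finger parallel gripper is mounted at the origin on the work surface. World frame = base frame: x ahead of the robot, y to its left, z up, the work surface at z = 0. Lengths are in m, angles in degrees, forces in N, time in s.
With the tool pointing down it reaches from about 0.4 to 0.825 m from the base axis. Payload 7 kg.
Tool frame: the origin (TCP) lies on the centre line of the jaws, within the pads' length; the fingertips stand 11 mm ahead of it and the grasp point (between the pads) lies 8 mm behind it; z points along the fingers, y is the direction in which the jaws open and shut (so a half turn about z gives the same grasp; the last joint's range is limited). The gripper opens to 88 mm and grips with 3 to 60 N. Pads are 19 mm wide; open, the fingers measure 130 mm over their backs; the gripper's body (78 mm by 193 mm) begins 47 mm behind the grasp point.
Start: joints at [-54.998, 20.546, 0.682, 0, -70.136, -16.507], TCP at [0.214, -0.64, 0.238] pointing down, gripper open.
Joint ranges: [-176.03, 176.03], [-82.01, 121.73], [-58.28, 71.71], [-173.87, 95.51], [-174.79, -0.11], [-173.66, 173.66]. Speed limits (degrees/s): [136.94, 136.94, 172.46, 180, 180, 180].

## Interface

Orientations are given as [roll, pitch, yaw] about the fixed x, y, z axes, in that order (R = Rz(yaw) Ry(pitch) Rx(roll)).
In Python, from plant import ctrl, cams, order gives the robot as it stands.
- The arm moves only by the tool jog_arm, never from a script. Its argument "motion" is a list of rows, each an object with "offset": the shift along the tool's x, y, z in mm, a list of three; "roll": the turn about the tool's z in rad; "hand": the finger opening in mm, from 0 to 87.6. A call has 1 to 20 rows; each row is the pose to reach, as a shift and turn from the pose commanded when the call began, along the tool's axes at that moment; what a row does not reach only later rows make up. A row lasts 1/12 s, in which the tool goes at most 41.7 mm and 7.16 degrees, less where a joint would pass 70% of its speed; a pose out of reach is approached as far as the arm can. A call with a gripper value outside its range is refused whole. The fingers move at their own pace and stop on an object; the grip force is fixed at half the most. Time passes only in rows, so rows that repeat a pose let the fingers close. It gives the time, the measured TCP pose, the force and the opening at its end, in the units of the state.
- ctrl.get_obs(): the state, without advancing time (a new reading comes with each control period).
- cams.snapshot(name): name is "scene" or "top" or "wrist"; returns a dict with "img" (400x640x3 uint8, red, green, blue), "K" (3x3 intrinsics, pixels), "cam_to_world" (4x4, takes a point from camera to world coordinates); the wrist camera has in their place "T_tool_cam" (4x4, takes a point from camera to tool coordinates, whose origin is the TCP and whose axes are the flange's). Camera axes: x right, y down, z forward; pixel columns grow to the right and rows downward; lengths in m; the calibration is good to about 2 mm. The wrist camera is an equidistant fisheye: a pixel r from the principal point sees the ray r / f radians off the axis. A picture is of the moment at which its call begins: read the wrist's pose just before it. There is no depth.
- order.close_job(): hands the job in, once; it reports no verdict.
The state is a dict: "clock": time; "joint_pos": joint angles; "qvel": joint speeds; "tau": joint torques, N m; "tool_pos": TCP position; "orientation": TCP orientation; "force": force on the tool from outside, world axes, zero at the start; "moment": the same for the moment, N m; "opening": finger opening in m.
Only numpy, scipy, OpenCV 4.12 (cv2) and the standard library are available. Lean on these libraries where they do the work, as an engineer would, in place of code of your own. Each camera call takes 0.05 s, during which the arm holds its last target. There are 200 camera calls.

## Working session

There is one attempt and no reset: what is moved stays moved. The work goes in short steps, Python scripts to look and compute and a tool call to move; the robot and the scene stay as the last step left them, time stands still between calls to the robot, and variables do not carry over. Pictures are saved under pics/ and viewed, about 8 in all and at most 12, crops included, and the job is handed in when it is done.

Besides the shell and the picture viewer there is one more tool, called after ">>>" as a command line: name --argument value ..., lists and objects as JSON in quotes. jog_arm: Moves the arm, as the interface text tells. Its arguments: {"type":"object","properties":{"motion":{"type":"array"}},"required":["motion"]}

```bash
mkdir -p pics; ls
python3 - <<'E'
from plant import ctrl,cams
import cv2,pickle,numpy as np
np.set_printoptions(precision=4,suppress=True)
print(ctrl.get_obs())
for n in ["scene","top"]:
    s=cams.snapshot(n); pickle.dump(s,open(f"{n}0.pkl","wb")); cv2.imwrite(f"pics/{n}0.png",s["img"][:,:,::-1]); print(n,s["K"],s["cam_to_world"])
E
```

```text
pics
{'clock': 0.0, 'joint_pos': array([-54.997 ,  20.5901,   0.6351,  -0.0196, -70.1363, -16.5072]), 'qvel': array([-0.0366, -0.0423,  0.0537, -0.0905, -0.0243, -0.0838]), 'tau': array([ -0.0009, -58.2718,  29.3057,   6.997 ,   0.0068,  -0.0001]), 'tool_pos': array([ 0.214 , -0.6397,  0.2366]), 'orientation': array([ 179.9072,   -0.0083, -161.5109]), 'force': array([-0.9365,  0.1547,  0.0322]), 'moment': array([-0.0164,  0.0141, -0.0468]), 'opening': 0.08745888545624703}
scene [[361.4185   0.     318.4191]
 [  0.     361.4185 200.76  ]
 [  0.       0.       1.    ]] [[-0.1743  0.6348 -0.7528  1.4456]
 [ 0.9846  0.1036 -0.1406  0.1634]
 [-0.0113 -0.7657 -0.6431  0.8818]
 [ 0.      0.      0.      1.    ]]
top [[467.9835   0.     305.5143]
 [  0.     467.9835 196.6133]
 [  0.       0.       1.    ]] [[ 0.0017 -0.9887  0.1497  0.27  ]
 [-1.     -0.0002  0.0095 -0.0111]
 [-0.0094 -0.1497 -0.9887  1.6559]
 [ 0.      0.      0.      1.    ]]
```

View pics/top0.png

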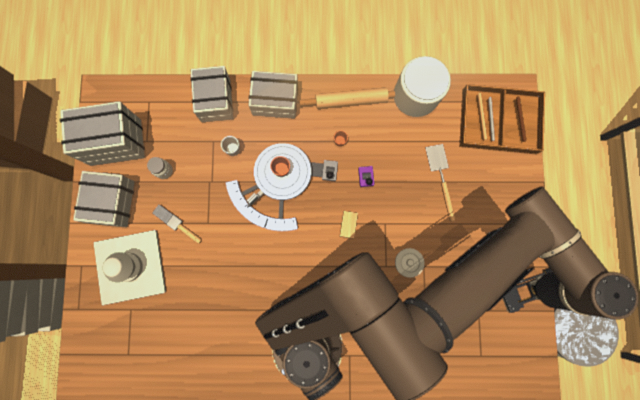

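View pics/scene0.png

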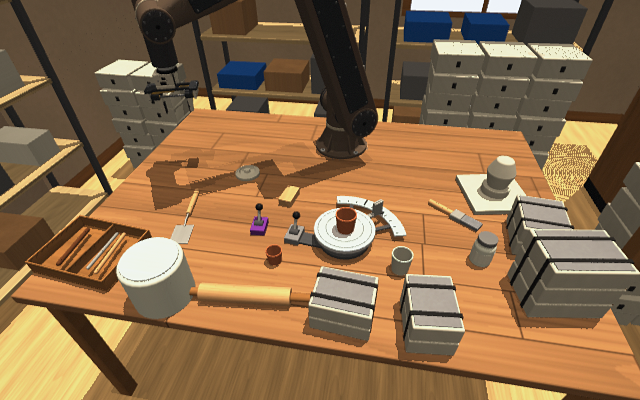

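The top view shows the wheel at about (283,171), the paddle near (253,197), the grey brake at (329,171) with a purple look-alike at (366,177), and the scale arc running from (232,182) to (297,225). I'll enlarge it.

```bash
cat > h.py <<'E'
import numpy as np,pickle,cv2
np.set_printoptions(precision=4,suppress=True)
def ray(s,uv,z):
    T=s["cam_to_world"]; d=T[:3,:3]@np.linalg.solve(s["K"],[uv[0],uv[1],1.]); o=T[:3,3]
    return o+d*(z-o[2])/d[2]
def proj(s,p):
    T=s["cam_to_world"]; q=s["K"]@(T[:3,:3].T@(np.asarray(p)-T[:3,3])); return q[:2]/q[2]
E
python3 - <<'E'
from h import *
s=pickle.load(open("top0.pkl","rb")); im=s["img"]
# wheel: bright grey pixels near centre, scale too
c=im[135:240,220:345]
cv2.imwrite("pics/crop.png",cv2.resize(c,None,fx=6,fy=5.7,interpolation=cv2.INTER_CUBIC)[:,:,::-1])
hsv=cv2.cvtColor(im,cv2.COLOR_RGB2HSV); m=((hsv[...,1]<60)&(hsv[...,2]>130)).astype(np.uint8)
m[:,:225]=0;m[:,345:]=0;m[:140]=0;m[235:]=0
for ct in cv2.findContours(m,cv2.RETR_EXTERNAL,cv2.CHAIN_APPROX_NONE)[0]:
    if cv2.contourArea(ct)>60: print(cv2.contourArea(ct),cv2.fitEllipse(ct),cv2.boundingRect(ct))
E
```

```text
102.5 ((329.3652038574219, 170.56407165527344), (13.075867652893066, 22.34405517578125), 5.36524772644043) (322, 160, 15, 20)
3534.0 ((273.8529357910156, 185.9535675048828), (76.0779037475586, 83.41529083251953), 22.99304962158203) (226, 144, 85, 87)
94.5 ((232.24609375, 147.2246551513672), (9.441247940063477, 14.785260200500488), 46.316688537597656) (225, 140, 14, 14)
```

View pics/crop.png

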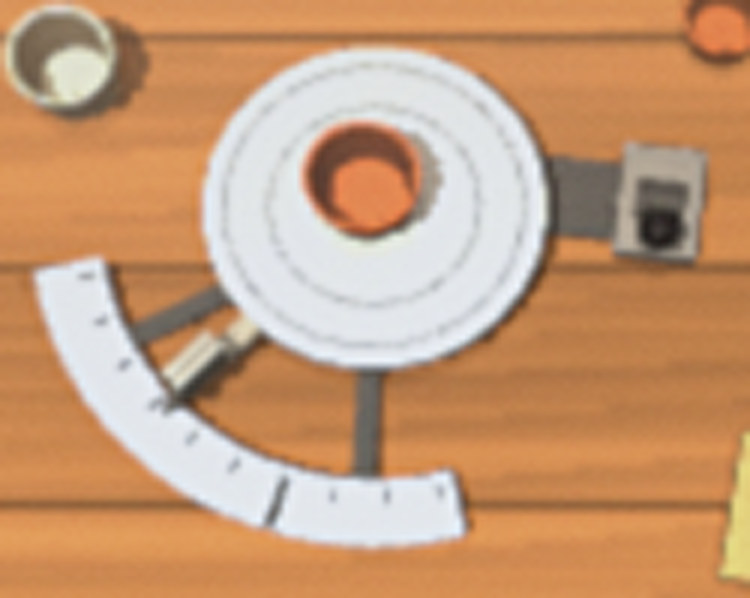

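```bash
cat > meas.py <<'E'
from h import *
from scipy.optimize import least_squares
def measure(s,axis=None,verbose=1):
    im=s["img"]; hsv=cv2.cvtColor(im,cv2.COLOR_RGB2HSV); g=im.mean(2)
    if axis is None:
        m=((hsv[...,1]<60)&(hsv[...,2]>130)).astype(np.uint8); m[:,:245]=0;m[:,318:]=0;m[:140]=0;m[190:]=0
        ct=max(cv2.findContours(m,cv2.RETR_EXTERNAL,cv2.CHAIN_APPROX_NONE)[0],key=cv2.contourArea)[:,0].astype(float)
        ct=ct[(ct[:,1]<185)&(ct[:,0]>246)]
        P=np.array([ray(s,c,.06)[:2] for c in ct])
        f=lambda p:np.hypot(*(P-p[:2]).T)-p[2]
        r=least_squares(f,[*P.mean(0),.1],loss="soft_l1",f_scale=.002); axis=r.x[:2]
        print("axis",r.x,"resid",np.abs(r.fun).mean(),len(P))
    # polar unwrapping of scale: phi = world angle about axis measured from -x (ring-like)
    ph=np.radians(np.arange(-90,80,.25)); rr=np.arange(.150,.210,.001)
    A,Rr=np.meshgrid(ph,rr)
    uv=np.array([[proj(s,[axis[0]-r*np.cos(a),axis[1]-r*np.sin(a),.026]) for a in ph] for r in rr]).astype(np.float32)
    pol=cv2.remap(im,uv[...,0],uv[...,1],cv2.INTER_CUBIC)
    return axis,ph,rr,pol
E
python3 - <<'E'
from meas import *
s=pickle.load(open("top0.pkl","rb"))
ax,ph,rr,pol=measure(s)
cv2.imwrite("pics/pol.png",cv2.resize(pol,(800,480))[:,:,::-1])
g=pol.mean(2)
for lo,hi in [(.170,.176),(.182,.194)]:
    p=g[(rr>=lo)&(rr<=hi)].mean(0); bg=np.convolve(np.pad(p,40,mode='edge'),np.ones(81)/81,'valid')
    d=bg-p; i=[k for k in range(4,len(d)-4) if d[k]==d[k-4:k+5].max() and d[k]>12]
    print(lo,[(round(np.degrees(ph[k]),2),round(d[k])) for k in i])
for n,uv,z in [("pottop",(281,166.5),.125),("ball",(220+659/6,135+228/5.7),.075),("padtop",(220+195/6,135+358/5.7),.1),("long in",(267.5,218.9),.026),("tip",(220+168/6,135+405/5.7),.03)]:
    P=ray(s,uv,z); d=P[:2]-ax; print(n,P,"r",np.hypot(*d),"phi",np.degrees(np.arctan2(-d[1],-d[0])))
E
```

```text
axis [0.6022 0.0861 0.0987] resid 0.0010049434842190673 107
0.17 [(np.float64(-83.25), 37), (np.float64(-68.25), 31), (np.float64(-58.25), 40), (np.float64(-47.75), 45), (np.float64(-45.75), 62), (np.float64(-38.0), 21), (np.float64(-28.0), 32), (np.float64(-18.0), 68), (np.float64(-8.25), 21), (np.float64(2.25), 43), (np.float64(16.5), 67)]
0.182 [(np.float64(-82.5), 41), (np.float64(-18.0), 101), (np.float64(16.5), 75)]
pottop [0.6036 0.0858 0.125 ] r 0.001394128525275563 phi 164.86319738147574
ball [ 0.5846 -0.0794  0.075 ] r 0.1664575176777075 phi 83.9034016349027
padtop [0.5015 0.1823 0.1   ] r 0.139277553977938 phi -43.65667620609239
long in [0.4378 0.1375 0.026 ] r 0.1722272609134153 phi -17.36212137709379
tip [0.4826 0.2062 0.03  ] r 0.16949114259671563 phi -45.12189175421451
```

View pics/pol.png

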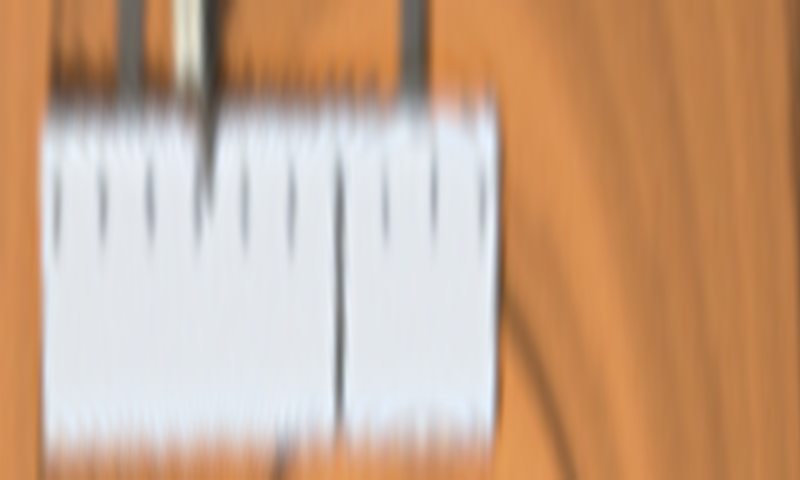

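```bash
cat >> h.py <<'E'
def rel(obs,pts):
    # pts: (x,y,z,yaw_deg) world targets, tool down -> tool offset mm, roll rad
    y0=obs["orientation"][2]; a=np.radians(y0)
    for x,y,z,yw in pts:
        d=(np.array([x,y,z])-obs["tool_pos"])*1000
        o=[d[0]*np.cos(a)+d[1]*np.sin(a), d[0]*np.sin(a)-d[1]*np.cos(a), -d[2]]
        print(np.round(o,1),"roll",round(-np.radians((yw-y0+180)%360-180),3))
AX=np.array([.6022,.0861])
def lever(phi,off,r=.142,z=.081):
    # TCP beside paddle: 'off' m behind the paddle's centre plane (left side), tool y along push
    p=np.radians(phi); u=-np.array([np.cos(p),np.sin(p)]); t=np.array([np.sin(p),-np.cos(p)])
    return (*(AX+r*u-off*t),z,phi)
E
python3 - <<'E'
from h import *; from plant import ctrl
rel(ctrl.get_obs(),[lever(-46,.052,z=.2)]); print(lever(-46,.052))
E
```

```text
[-584.2  715.8   36.7] roll -2.016
(np.float64(0.5409641810124322), np.float64(0.2243684869119563), 0.081, -46)
```

>>> jog_arm --motion '[{"offset": [-584,716,10],"roll": -2.016,"hand": 0},{"offset": [-584,716,10],"roll": -2.016,"hand": 0},{"offset": [-584,716,10],"roll": -2.016,"hand": 0},{"offset": [-584,716,10],"roll": -2.016,"hand": 0},{"offset": [-584,716,10],"roll": -2.016,"hand": 0},{"offset": [-584,716,10],"roll": -2.016,"hand": 0},{"offset": [-584,716,10],"roll": -2.016,"hand": 0},{"offset": [-584,716,10],"roll": -2.016,"hand": 0},{"offset": [-584,716,10],"roll": -2.016,"hand": 0},{"offset": [-584,716,10],"roll": -2.016,"hand": 0},{"offset": [-584,716,10],"roll": -2.016,"hand": 0},{"offset": [-584,716,10],"roll": -2.016,"hand": 0},{"offset": [-584,716,10],"roll": -2.016,"hand": 0},{"offset": [-584,716,10],"roll": -2.016,"hand": 0},{"offset": [-584,716,10],"roll": -2.016,"hand": 0},{"offset": [-584,716,10],"roll": -2.016,"hand": 0},{"offset": [-584,716,10],"roll": -2.016,"hand": 0},{"offset": [-584,716,10],"roll": -2.016,"hand": 0},{"offset": [-584,716,10],"roll": -2.016,"hand": 0},{"offset": [-584,716,10],"roll": -2.016,"hand": 0}]'

```text
clock: 1.77
tool_pos: [0.5088, 0.1415, 0.2284]
orientation: [180.0, 0.0, -46.0]
force: [0.7, -0.5, 1.2]
opening: 0.0002
```

Run:
```python
from h import *; from plant import ctrl
o=ctrl.get_obs(); print(o); rel(o,[lever(-46,.052,z=.2),lever(-46,.052)])
```

```text
{'clock': 1.7667, 'joint_pos': array([ 36.8336,   7.0631, -18.5395,  -0.0072, -64.3985,   7.201 ]), 'qvel': array([ 32.8195,  28.408 ,  32.0124,   0.3589,  -3.5046, -32.63  ]), 'tau': array([ -1.9899, -41.7678,  25.4865,   6.3863,   0.1298,   0.8355]), 'tool_pos': array([0.5088, 0.1415, 0.2284]), 'orientation': array([179.9997,   0.0066, -45.9685]), 'force': array([ 0.7427, -0.5406,  1.2456]), 'moment': array([-0.1056, -0.0701, -0.0191]), 'opening': 0.00022917171940860627}
[-37.2 -80.7  28.4] roll 0.001
[-37.2 -80.7 147.4] roll 0.001
```

>>> jog_arm --motion '[{"offset": [-37,-80,28],"roll": 0,"hand": 0},{"offset": [-37,-80,28],"roll": 0,"hand": 0},{"offset": [-37,-80,28],"roll": 0,"hand": 0},{"offset": [-37,-80,28],"roll": 0,"hand": 0},{"offset": [-37,-80,28],"roll": 0,"hand": 0},{"offset": [-37,-80,28],"roll": 0,"hand": 0}]'

```text
clock: 2.27
tool_pos: [0.5402, 0.2207, 0.2007]
orientation: [180.0, -0.0, -46.0]
force: [-0.5, -1.0, 0.5]
opening: 0.0004
```

Run:
```python
from h import *; from plant import ctrl,cams
o=ctrl.get_obs(); print(o["tool_pos"],o["orientation"],o["qvel"],o["joint_pos"]); rel(o,[lever(-46,.052,z=.2),lever(-46,.052)])
s=cams.snapshot("wrist"); s["obs"]=o; pickle.dump(s,open("w1.pkl","wb")); cv2.imwrite("pics/w1.png",s["img"][:,:,::-1]); print(s["K"],s["T_tool_cam"])
```

```text
[0.5402 0.2207 0.2007] [179.9767  -0.0001 -46.0158] [-0.6011 -1.0736 -0.0382 -0.033   0.0978 -0.1427] [ 41.4082  13.5595 -14.1983   0.0012 -62.2655   2.5754]
[-2.1 -3.1  0.7] roll -0.0
[ -2.1  -3.1 119.7] roll -0.0
[[309.7069   0.     320.6118]
 [  0.     309.7069 201.1017]
 [  0.       0.       1.    ]] [[-0.0002 -0.9666 -0.2565  0.0694]
 [ 1.     -0.0003  0.0001  0.    ]
 [-0.0002 -0.2565  0.9666 -0.1468]
 [ 0.      0.      0.      1.    ]]
```

View pics/w1.png

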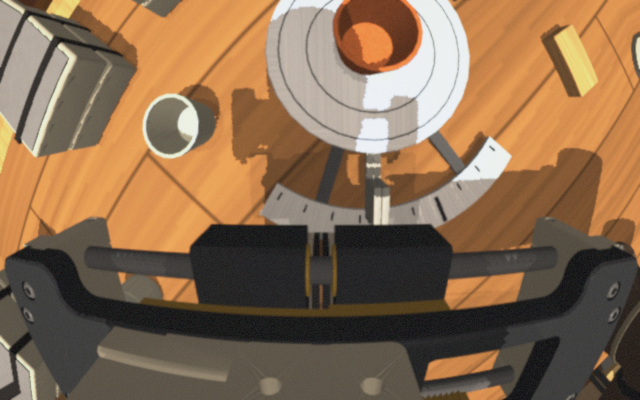

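The wrist view shows the paddle at about (375,190), just right of the closed fingers at (320,260). The cup at (172,125) is clear. Next I lower the tool.

>>> jog_arm --motion '[{"offset": [-2,-3,30],"roll": 0,"hand": 0},{"offset": [-2,-3,60],"roll": 0,"hand": 0},{"offset": [-2,-3,90],"roll": 0,"hand": 0},{"offset": [-2,-3,112],"roll": 0,"hand": 0},{"offset": [-2,-3,119],"roll": 0,"hand": 0},{"offset": [-2,-3,119],"roll": 0,"hand": 0},{"offset": [-2,-3,119],"roll": 0,"hand": 0},{"offset": [-2,-3,119],"roll": 0,"hand": 0}]'

```text
clock: 2.98
tool_pos: [0.5425, 0.2254, 0.0836]
orientation: [-179.8, -0.0, -46.0]
force: [0.0, -0.5, 0.4]
opening: -0.0001
```

Run:
```python
from h import *; from plant import ctrl,cams
o=ctrl.get_obs(); print(o["tool_pos"],o["orientation"],o["force"]); rel(o,[lever(-46,b) for b in (.036,.028)]);print(); rel(o,[lever(p,.028) for p in np.arange(-44,-23,2)])
```

```text
[0.5425 0.2254 0.0836] [-179.8239   -0.0333  -45.9967] [ 0.0378 -0.5441  0.4305]
[-0.3 17.8  2.6] roll 0.0
[-0.3 25.8  2.6] roll 0.0

[-1.2 30.8  2.6] roll -0.035
[-1.9 35.8  2.6] roll -0.07
[-2.4 40.8  2.6] roll -0.105
[-2.8 45.9  2.6] roll -0.14
[-3.  50.9  2.6] roll -0.174
[-3.  56.   2.6] roll -0.209
[-2.8 61.   2.6] roll -0.244
[-2.5 66.   2.6] roll -0.279
[-2.  71.1  2.6] roll -0.314
[-1.3 76.1  2.6] roll -0.349
[-0.4 81.   2.6] roll -0.384
```

>>> jog_arm --motion '[{"offset": [0,5,2],"roll": 0,"hand": 0},{"offset": [0,10,2],"roll": 0,"hand": 0},{"offset": [0,15,2],"roll": 0,"hand": 0},{"offset": [0,18,2],"roll": 0,"hand": 0},{"offset": [0,21,2],"roll": 0,"hand": 0},{"offset": [0,24,2],"roll": 0,"hand": 0},{"offset": [-0.5,28,2],"roll": -0.018,"hand": 0},{"offset": [-1.2,31,2],"roll": -0.035,"hand": 0},{"offset": [-1.6,33.5,2],"roll": -0.052,"hand": 0},{"offset": [-1.9,36,2],"roll": -0.07,"hand": 0},{"offset": [-2.4,41,2],"roll": -0.105,"hand": 0},{"offset": [-2.6,43.5,2],"roll": -0.122,"hand": 0},{"offset": [-2.8,46,2],"roll": -0.14,"hand": 0},{"offset": [-2.9,48.5,2],"roll": -0.157,"hand": 0},{"offset": [-3,51,2],"roll": -0.174,"hand": 0},{"offset": [-3,53.5,2],"roll": -0.19,"hand": 0},{"offset": [-3,56,2],"roll": -0.209,"hand": 0},{"offset": [-3,58,2],"roll": -0.225,"hand": 0},{"offset": [-2.8,60,2],"roll": -0.24,"hand": 0},{"offset": [-2.8,60,2],"roll": -0.24,"hand": 0}]'

```text
clock: 4.65
tool_pos: [0.4959, 0.1851, 0.0796]
orientation: [180.0, 0.0, -32.2]
force: [1.9, 1.2, 1.7]
opening: 0.0006
```

Run:
```python
from h import *; from plant import ctrl,cams
from meas import measure
o=ctrl.get_obs(); print(o["tool_pos"],o["orientation"],o["force"])
w=cams.snapshot("wrist")["img"][:,:,::-1]; s=cams.snapshot("top"); pickle.dump(s,open("top2.pkl","wb"))
_,ph,rr,pol=measure(s,AX)
out=np.zeros((600,640,3),np.uint8); out[:320]=w[:320]; out[320:]=cv2.resize(pol,(640,280))[:,:,::-1]
cv2.imwrite("pics/p2.png",out)
```

```text
[0.4959 0.1851 0.0796] [179.988    0.012  -32.1765] [1.895  1.199  1.7229]
```

View pics/p2.png

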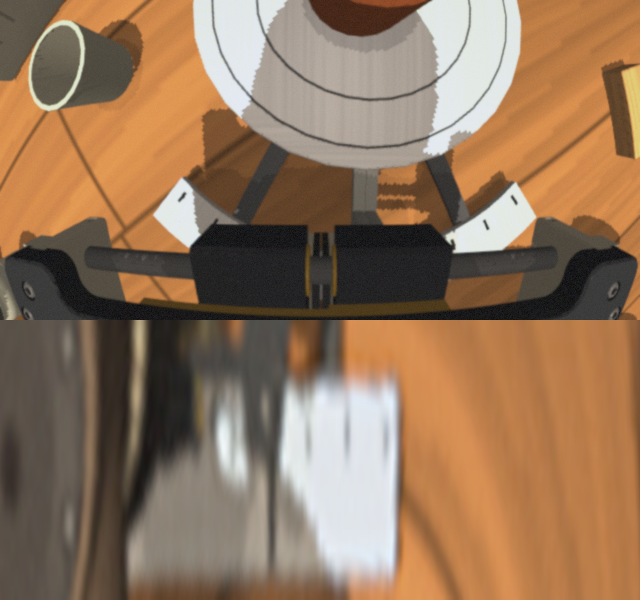

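The wrist view shows the lever bar at about (365,185). That puts it about 26–28 mm ahead of the TCP, so the lever stands near -32°. The top view is blocked by the gripper. I'll push on to just short of the mark, then lift clear and measure.

Run:
```python
from h import *; from plant import ctrl
o=ctrl.get_obs(); rel(o,[lever(p,.028) for p in (-31,-29,-27,-25,-23,-21,-20)])
```

```text
[ 0.2  2.1 -1.6] roll -0.022
[-0.6  7.1 -1.6] roll -0.057
[-1.2 12.1 -1.6] roll -0.092
[-1.6 17.1 -1.6] roll -0.127
[-1.9 22.2 -1.6] roll -0.162
[-1.9 27.2 -1.6] roll -0.197
[-1.9 29.7 -1.6] roll -0.214
```

>>> jog_arm --motion '[{"offset": [-0.3,5,0],"roll": -0.04,"hand": 0},{"offset": [-0.6,7,0],"roll": -0.057,"hand": 0},{"offset": [-0.9,9.5,0],"roll": -0.075,"hand": 0},{"offset": [-1.2,12,0],"roll": -0.092,"hand": 0},{"offset": [-1.4,14.5,0],"roll": -0.11,"hand": 0},{"offset": [-1.6,17,0],"roll": -0.127,"hand": 0},{"offset": [-1.8,19.5,0],"roll": -0.145,"hand": 0},{"offset": [-1.9,22,0],"roll": -0.162,"hand": 0},{"offset": [-1.9,24,0],"roll": -0.175,"hand": 0},{"offset": [-1.9,26,0],"roll": -0.19,"hand": 0},{"offset": [-1.9,27.5,0],"roll": -0.2,"hand": 0},{"offset": [-1.9,27.5,0],"roll": -0.2,"hand": 0},{"offset": [-3,20,0],"roll": -0.2,"hand": 0},{"offset": [-6,8,0],"roll": -0.2,"hand": 0},{"offset": [-6,8,-30],"roll": -0.2,"hand": 0},{"offset": [-6,8,-60],"roll": -0.2,"hand": 0},{"offset": [-30,10,-100],"roll": -0.2,"hand": 0},{"offset": [-60,18,-120],"roll": -0.2,"hand": 0},{"offset": [-95,18,-120],"roll": -0.2,"hand": 0},{"offset": [-95,18,-120],"roll": -0.2,"hand": 0}]'

```text
clock: 6.42
tool_pos: [0.404, 0.2238, 0.2017]
orientation: [-179.8, -0.0, -20.7]
force: [-0.5, -0.2, -1.0]
opening: 0.0008
```

>>> jog_arm --motion '[{"offset": [0,0,0],"roll": 0,"hand": 0},{"offset": [0,0,0],"roll": 0,"hand": 0}]'

```text
clock: 6.58
tool_pos: [0.4064, 0.2216, 0.1997]
orientation: [-180.0, -0.0, -20.7]
force: [0.6, -0.1, 0.1]
opening: 0.0007
```

Run:
```python
from h import *; from plant import ctrl,cams
o=ctrl.get_obs(); print(o["tool_pos"],o["orientation"],o["force"],o["qvel"])
s=cams.snapshot("wrist"); s["obs"]=o; pickle.dump(s,open("w3.pkl","wb")); cv2.imwrite("pics/w3.png",s["img"][:,:,::-1])
```

```text
[0.4064 0.2216 0.1997] [-180.       -0.0201  -20.7046] [ 0.5596 -0.0792  0.0649] [-1.5384  1.0638 -0.0534 -0.1193  0.1833  0.1984]
```

View pics/w3.png

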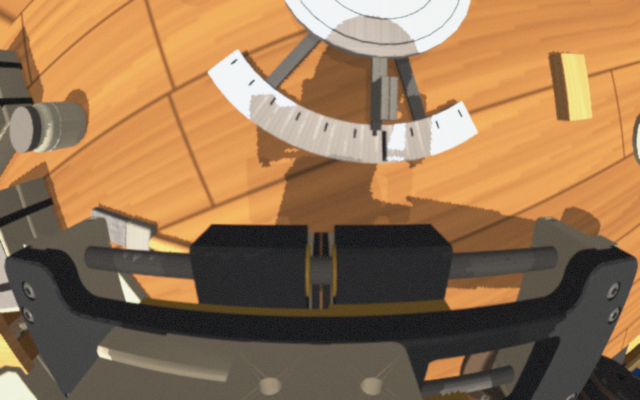

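The wrist view shows the pointer tip at about (375,131), just left of the long mark at (383,130–160). I'll unwrap it about the axis to measure the gap.

```bash
cat >> h.py <<'E'
from scipy.spatial.transform import Rotation
def wproj(s,P):
    o=s["obs"]; R=Rotation.from_euler("xyz",o["orientation"],degrees=True).as_matrix()
    T=np.eye(4);T[:3,:3]=R;T[:3,3]=o["tool_pos"]; T=T@s["T_tool_cam"]
    q=(np.asarray(P)-T[:3,3])@T[:3,:3]; rho=np.hypot(q[...,0],q[...,1]); k=s["K"][0,0]*np.arctan2(rho,q[...,2])/rho
    return np.stack([q[...,0]*k+s["K"][0,2],q[...,1]*k+s["K"][1,2]],-1).astype(np.float32)
def wpolar(s,lo,hi,z,r0=.12,r1=.21,step=.05):
    ph=np.radians(np.arange(lo,hi,step)); rr=np.arange(r0,r1,.0005); A,Rr=np.meshgrid(ph,rr)
    P=np.stack([AX[0]-Rr*np.cos(A),AX[1]-Rr*np.sin(A),np.full_like(A,z)],-1); uv=wproj(s,P)
    return np.degrees(ph),rr,cv2.remap(s["img"],uv[...,0],uv[...,1],cv2.INTER_CUBIC)
E
cat > look.py <<'E'
from h import *; import sys
s=pickle.load(open(sys.argv[1],"rb"))
ph,rr,pol=wpolar(s,-45,5,.028)
g=pol.mean(2)
def dips(lo,hi):
    p=g[(rr>=lo)&(rr<=hi)].mean(0); bg=np.convolve(np.pad(p,60,mode='edge'),np.ones(121)/121,'valid'); d=bg-p
    return [(round(ph[k],2),round(d[k])) for k in range(20,len(d)-20) if d[k]==d[k-20:k+21].max() and d[k]>15]
for a,b in [(.167,.171),(.171,.175),(.178,.183),(.186,.198)]: print(a,b,[(float(x),int(y)) for x,y in dips(a,b)])
cv2.imwrite(sys.argv[2],cv2.resize(pol,(800,500))[:,:,::-1])
E
python3 look.py w3.pkl pics/pol3.png
```

```text
0.167 0.171 [(-21.6, 48), (-15.0, 18), (-8.2, 29)]
0.171 0.175 [(-38.0, 87), (-28.05, 82), (-21.55, 89), (-18.05, 98), (-8.15, 94), (-1.8, 16), (1.85, 93)]
0.178 0.183 [(-38.0, 46), (-28.05, 42), (-18.15, 131), (-8.2, 35), (-1.85, 23), (1.9, 20)]
0.186 0.198 [(-18.2, 125), (-3.2, 26)]
```

View pics/pol3.png

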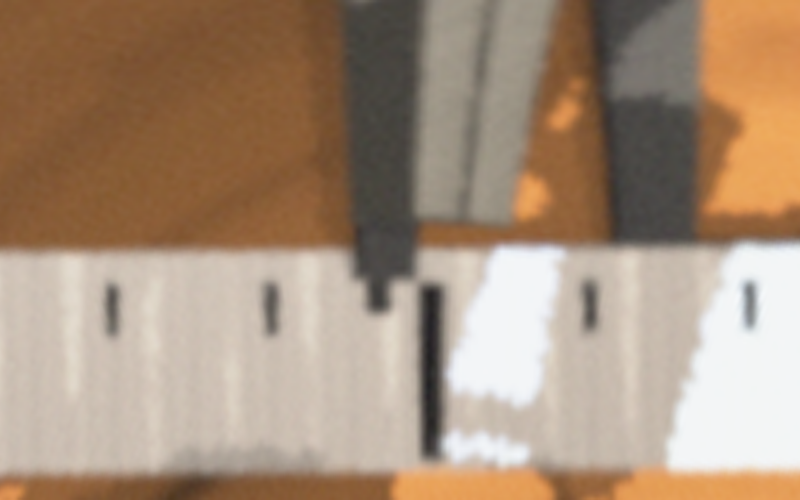

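The pointer reads -21.55° and the mark -18.1°, a gap of about 3.6° once the height difference is allowed for. I'll go back behind the paddle for the final push.

Run:
```python
from h import *; from plant import ctrl
o=ctrl.get_obs(); rel(o,[lever(-20.7,.05,z=.16),lever(-20.7,.05),lever(-20.7,.03),lever(-19.5,.028),lever(-18.2,.028),lever(-17.2,.028)])
```

```text
[88.7  7.1 39.3] roll -0.001
[ 88.7   7.1 118.3] roll -0.001
[ 88.7  27.1 118.3] roll -0.001
[ 88.1  32.1 118.3] roll -0.022
[ 87.6  35.4 118.3] roll -0.045
[ 87.3  37.9 118.3] roll -0.062
```

>>> jog_arm --motion '[{"offset": [40,4,10],"roll": 0,"hand": 0},{"offset": [75,7,30],"roll": 0,"hand": 0},{"offset": [88,7,50],"roll": 0,"hand": 0},{"offset": [88,7,80],"roll": 0,"hand": 0},{"offset": [88,7,105],"roll": 0,"hand": 0},{"offset": [88,7,117],"roll": 0,"hand": 0},{"offset": [88,12,117],"roll": 0,"hand": 0},{"offset": [88,18,117],"roll": 0,"hand": 0},{"offset": [88,23,117],"roll": 0,"hand": 0},{"offset": [88,26,117],"roll": 0,"hand": 0},{"offset": [88,29,117],"roll": -0.012,"hand": 0},{"offset": [88,31,117],"roll": -0.02,"hand": 0},{"offset": [87.8,33,117],"roll": -0.03,"hand": 0},{"offset": [87.6,35,117],"roll": -0.045,"hand": 0},{"offset": [87.4,36.3,117],"roll": -0.055,"hand": 0},{"offset": [87.3,37.2,117],"roll": -0.06,"hand": 0},{"offset": [87.3,37.2,117],"roll": -0.06,"hand": 0},{"offset": [87.3,37.2,117],"roll": -0.06,"hand": 0}]'

```text
clock: 8.13
tool_pos: [0.4751, 0.1553, 0.0828]
orientation: [-180.0, -0.0, -17.3]
force: [1.4, 2.8, 2.3]
opening: 0.0002
```

>>> jog_arm --motion '[{"offset": [0,-8,0],"roll": 0,"hand": 0},{"offset": [0,-18,0],"roll": 0,"hand": 0},{"offset": [0,-18,-30],"roll": 0,"hand": 0},{"offset": [0,-18,-60],"roll": 0,"hand": 0},{"offset": [-30,-10,-90],"roll": 0,"hand": 0},{"offset": [-60,10,-117],"roll": 0,"hand": 0},{"offset": [-87,22,-117],"roll": 0,"hand": 0},{"offset": [-87,22,-117],"roll": 0,"hand": 0},{"offset": [-87,22,-117],"roll": 0,"hand": 0},{"offset": [-87,22,-117],"roll": 0,"hand": 0}]'

```text
clock: 8.97
tool_pos: [0.3852, 0.1606, 0.1996]
orientation: [-180.0, -0.0, -17.3]
force: [0.5, 0.1, 0.6]
opening: 0.0002
```

```bash
python3 - <<'E'
from h import *; from plant import ctrl,cams
o=ctrl.get_obs(); print(o["tool_pos"],o["orientation"],o["force"],o["qvel"])
s=cams.snapshot("wrist"); s["obs"]=o; pickle.dump(s,open("w4.pkl","wb"))
E
python3 look.py w4.pkl pics/pol4.png
```

```text
[0.3852 0.1606 0.1996] [-179.9943   -0.0104  -17.2912] [0.5316 0.0729 0.6043] [-0.8647  1.825   0.5546  0.0923  0.1687  0.1915]
0.167 0.171 [(-43.3, 26), (-28.0, 19), (-18.3, 56), (1.9, 17)]
0.171 0.175 [(-43.0, 30), (-37.9, 74), (-27.95, 81), (-17.95, 89), (-8.05, 70), (1.95, 76)]
0.178 0.183 [(-41.55, 26), (-37.9, 35), (-27.95, 39), (-17.95, 108), (-7.95, 25), (1.95, 29)]
0.186 0.198 [(-39.4, 20), (-17.95, 106)]
```

View pics/pol4.png

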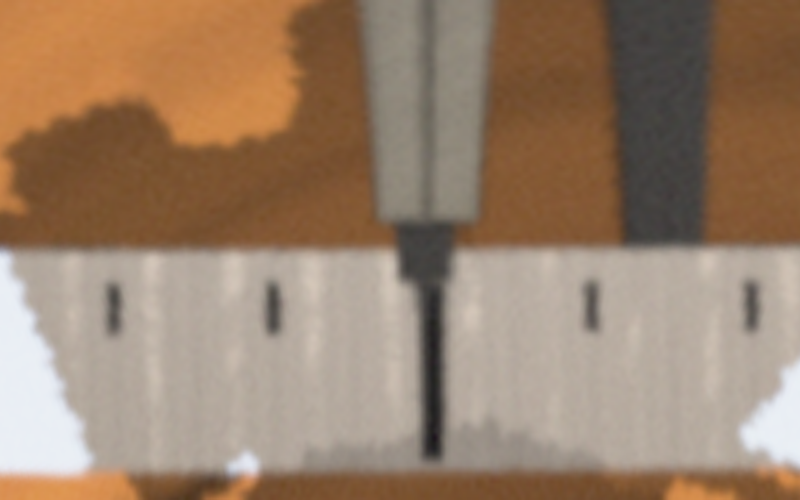

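The pointer now sits on the long mark. Its centre reads about -18.3°, against -17.95° for the mark, so it is 1 mm off at most. Next is the brake, which I'll check across the two fixed views.

```bash
cat >> h.py <<'E'
def brk(o,z): # TCP at o metres along push direction from pivot
    return (*(PIV+o*E_),z,-90+np.degrees(YAW))
E
python3 - <<'E'
import h; from h import *; from plant import ctrl
t=pickle.load(open("top0.pkl","rb")); s=pickle.load(open("scene0.pkl","rb"))
def ball(sn,u,v):
    g=sn["img"].max(2).astype(int); m=(g<60).astype(np.uint8); k=np.zeros_like(m); k[v-6:v+7,u-6:u+7]=1; m*=k
    c=max(cv2.findContours(m,0,1)[0],key=cv2.contourArea); return np.array(cv2.minEnclosingCircle(c)[0])
bt=ball(t,330,175); bs=ball(s,296,215); print(bt,bs)
P=[]
for sn,uv in((t,bt),(s,bs)):
    T=sn["cam_to_world"]; d=T[:3,:3]@np.linalg.solve(sn["K"],[*uv,1]); P.append((T[:3,3],d/np.linalg.norm(d)))
A=sum(np.eye(3)-np.outer(d,d) for _,d in P); b=sum((np.eye(3)-np.outer(d,d))@o for o,d in P)
print("tri",np.linalg.solve(A,b),"plane",ray(t,bt,.075),ray(s,bs,.075))
B=ray(t,bt,.075)[:2]; yaw=np.arctan2(*((B-AX)[::-1]))-np.arctan2(-.165,.001)
print("yaw",yaw); h.YAW=yaw; h.E_=np.array([np.cos(yaw),np.sin(yaw)]); h.PIV=B+.029*h.E_; print("piv",h.PIV,h.E_)
open("h.py","a").write(f"YAW={yaw};E_=np.array([{h.E_[0]},{h.E_[1]}]);PIV=np.array([{h.PIV[0]},{h.PIV[1]}])\n")
rel(ctrl.get_obs(),[brk(-.085,.2)])
E
```

```text
[329.5 174.1] [295.8333 214.8333]
tri [ 0.5869 -0.0761  0.0767] plane [ 0.5877 -0.0782  0.075 ] [ 0.5848 -0.0744  0.075 ]
yaw -0.09404119019688095
piv [ 0.6166 -0.081 ] [ 0.9956 -0.0939]
[209.4 179.3  -0.7] roll 1.362
```

>>> jog_arm --motion '[{"offset": [209,179,-10],"roll": 1.362,"hand": 0},{"offset": [209,179,-10],"roll": 1.362,"hand": 0},{"offset": [209,179,-10],"roll": 1.362,"hand": 0},{"offset": [209,179,-10],"roll": 1.362,"hand": 0},{"offset": [209,179,-10],"roll": 1.362,"hand": 0},{"offset": [209,179,-10],"roll": 1.362,"hand": 0},{"offset": [209,179,-10],"roll": 1.362,"hand": 0},{"offset": [209,179,-10],"roll": 1.362,"hand": 0},{"offset": [209,179,-10],"roll": 1.362,"hand": 0},{"offset": [209,179,-10],"roll": 1.362,"hand": 0},{"offset": [209,179,-10],"roll": 1.362,"hand": 0},{"offset": [209,179,-10],"roll": 1.362,"hand": 0},{"offset": [209,179,-10],"roll": 1.362,"hand": 0},{"offset": [209,179,-10],"roll": 1.362,"hand": 0},{"offset": [209,179,-10],"roll": 1.362,"hand": 0}]'

```text
clock: 10.27
tool_pos: [0.5314, -0.0732, 0.2091]
orientation: [180.0, -0.0, -95.2]
force: [0.2, 0.9, -0.4]
opening: 0.0006
```

Run:
```python
from h import *; from plant import ctrl
o=ctrl.get_obs(); print(o["tool_pos"],o["orientation"],o["joint_pos"])
rel(o,[brk(-.085,.066),brk(-.03,.066),brk(-.004,.066)])
```

```text
[ 0.5314 -0.0732  0.2091] [179.9561  -0.0183 -95.2405] [ 13.1085   8.7674 -19.1747   0.004  -62.1053 -18.3509]
[ -0.3  -0.5 143.1] roll 0.003
[ -0.1 -55.5 143.1] roll 0.003
[ -0.1 -81.5 143.1] roll 0.003
```

>>> jog_arm --motion '[{"offset": [0,0,35],"roll": 0,"hand": 0},{"offset": [0,0,70],"roll": 0,"hand": 0},{"offset": [0,0,105],"roll": 0,"hand": 0},{"offset": [0,0,132],"roll": 0,"hand": 0},{"offset": [0,0,143],"roll": 0,"hand": 0},{"offset": [0,0,143],"roll": 0,"hand": 0},{"offset": [0,-8,143],"roll": 0,"hand": 0},{"offset": [0,-15,143],"roll": 0,"hand": 0},{"offset": [0,-22,143],"roll": 0,"hand": 0},{"offset": [0,-29,143],"roll": 0,"hand": 0},{"offset": [0,-35,143],"roll": 0,"hand": 0},{"offset": [0,-41,143],"roll": 0,"hand": 0},{"offset": [0,-47,143],"roll": 0,"hand": 0},{"offset": [0,-53,143],"roll": 0,"hand": 0},{"offset": [0,-59,143],"roll": 0,"hand": 0},{"offset": [0,-65,143],"roll": 0,"hand": 0},{"offset": [0,-70,143],"roll": 0,"hand": 0},{"offset": [0,-74,143],"roll": 0,"hand": 0},{"offset": [0,-77,143],"roll": 0,"hand": 0},{"offset": [0,-77,143],"roll": 0,"hand": 0}]'

```text
clock: 11.93
tool_pos: [0.6084, -0.0804, 0.0662]
orientation: [180.0, -0.0, -95.4]
force: [-0.7, 0.4, 0.4]
opening: 0.0006
```

>>> jog_arm --motion '[{"offset": [0,-1,0],"roll": 0,"hand": 0},{"offset": [0,-2,0],"roll": 0,"hand": 0},{"offset": [0,-3,0],"roll": 0,"hand": 0},{"offset": [0,-3,0],"roll": 0,"hand": 0}]'

```text
clock: 12.27
tool_pos: [0.6108, -0.0806, 0.0665]
orientation: [180.0, -0.0, -95.4]
force: [-1.1, -0.1, -0.4]
opening: 0.0007
```

Light resistance of about 1 N and no end stop yet. I'll continue in small steps.

>>> jog_arm --motion '[{"offset": [0,-1,0],"roll": 0,"hand": 0},{"offset": [0,-2,0],"roll": 0,"hand": 0},{"offset": [0,-3,0],"roll": 0,"hand": 0},{"offset": [0,-3,0],"roll": 0,"hand": 0}]'

```text
clock: 12.6
tool_pos: [0.6127, -0.0809, 0.0664]
orientation: [179.9, -0.0, -95.4]
force: [-5.5, 1.7, 3.7]
opening: 0.0004
```

>>> jog_arm --motion '[{"offset": [0,-1,0],"roll": 0,"hand": 0},{"offset": [0,-2,0],"roll": 0,"hand": 0},{"offset": [0,-2,0],"roll": 0,"hand": 0}]'

```text
clock: 12.85
tool_pos: [0.6129, -0.081, 0.0663]
orientation: [179.7, -0.0, -95.4]
force: [-11.7, 3.7, 8.4]
opening: 0.0002
```

The force climbs with no further travel, so the toggle is at its end stop. I'll back off, lift, and move clear to the right so the fixed cameras can check.

>>> jog_arm --motion '[{"offset": [0,10,0],"roll": 0,"hand": 0},{"offset": [0,30,0],"roll": 0,"hand": 0},{"offset": [0,30,-35],"roll": 0,"hand": 0},{"offset": [0,30,-75],"roll": 0,"hand": 0},{"offset": [0,30,-115],"roll": 0,"hand": 0},{"offset": [0,40,-150],"roll": 0,"hand": 0},{"offset": [280,150,-160],"roll": 0,"hand": 0},{"offset": [280,150,-160],"roll": 0,"hand": 0},{"offset": [280,150,-160],"roll": 0,"hand": 0},{"offset": [280,150,-160],"roll": 0,"hand": 0},{"offset": [280,150,-160],"roll": 0,"hand": 0},{"offset": [280,150,-160],"roll": 0,"hand": 0},{"offset": [280,150,-160],"roll": 0,"hand": 0},{"offset": [280,150,-160],"roll": 0,"hand": 0},{"offset": [280,150,-160],"roll": 0,"hand": 0},{"offset": [280,150,-160],"roll": 0,"hand": 0},{"offset": [280,150,-160],"roll": 0,"hand": 0}]'

```text
clock: 14.27
tool_pos: [0.4406, -0.3455, 0.2267]
orientation: [-179.9, -0.0, -95.4]
force: [-0.8, 0.5, -0.1]
opening: 0.0003
```

Run:
```python
from plant import ctrl,cams; from meas import *
print(ctrl.get_obs()["tool_pos"],ctrl.get_obs()["force"])
t=cams.snapshot("top"); s=cams.snapshot("scene"); pickle.dump(t,open("top5.pkl","wb"))
out=np.zeros((600,800,3),np.uint8)
out[:336,:400]=cv2.resize(t["img"][135:240,220:345],(400,336),interpolation=2)
out[:336,400:]=cv2.resize(s["img"][170:280,240:430],(400,336),interpolation=2)
_,ph,rr,pol=measure(t,AX); out[340:600]=cv2.resize(pol,(800,260),interpolation=2)
cv2.imwrite("pics/fin.png",out[:,:,::-1])
```

```text
[ 0.4406 -0.3455  0.2267] [-0.7936  0.541  -0.1467]
```

View pics/fin.png

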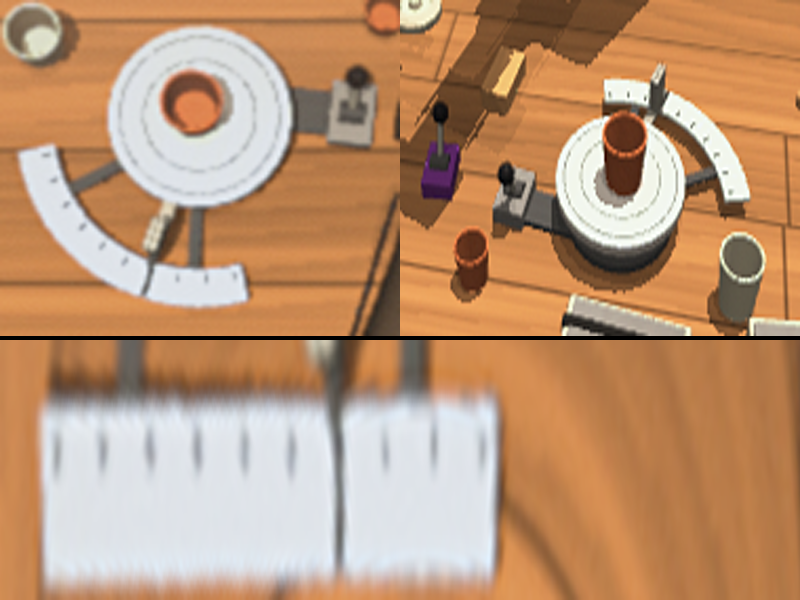

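The toggle stands fully over in both views, the pot is central, and the pointer is on the long mark (column about 335–338). Handing in.

Run:
```python
from h import *; from plant import order
t=pickle.load(open("top5.pkl","rb"))
print((ray(t,(331.6,159.1),.075)[:2]-PIV)@E_)
print(order.close_job())
```

```text
0.02430414253788289
the job is handed in; nothing more can be done
None
```

The turntable is set: the pointer stands on the long mark and the brake toggle is pushed all the way over, away from the robot. I handed the job in at about 14.4 s. The hand-in gives no verdict.

- **Lever:** I pushed the paddle round with closed fingers, against its left face only. In the wrist view the pointer is about 0.35° (1 mm) short of the mark. The final top view agrees, showing them in line to within about half a degree.
- **Brake:** I pushed it afterwards, until the force rose to about 15 N with no further travel, which I took as the end stop. The top view put the ball about 24 mm beyond the pivot, against the nominal 29 mm. The ball's starting position differed by 3–5 mm between the two fixed cameras, so I relied on the end stop.
- **Other things:** The pot still stands in the middle of the wheel. The cup, block and purple look-alike appear where they were. The jar, brush, knife and rosette were outside the last crops, but the arm did not go down near them. It had lifted clear, and only sensor noise remained on the force reading at the end.

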